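# Gauge three bored bushings with a go/no-go plug gauge and pick out the good one

### The arm

A 6-joint arm with a two-finger parallel gripper is mounted at the origin on a cart in front of the work surface, level with it; the furniture and walls round the work are solid. World frame = base frame: x ahead of the robot, y to its left, z up, the work surface at z = 0. Lengths are in m, angles in rad, forces in N, time in s.
With the tool pointing down it reaches from about 0.25 to 0.775 m from the base axis. Payload 4 kg.
Tool frame: the origin (TCP) lies at the very end of the fingers, on their centre line; the grasp point (between the pads) lies 19 mm behind it; z points along the fingers, y is the line along which they close (so a half turn about z gives the same grasp; the last joint's range is limited). The gripper opens to 94 mm and grips with 3 to 60 N. Pads are 16 mm wide; open, the fingers measure 119 mm over their backs; the gripper's body (75 mm by 177 mm) begins 78 mm behind the grasp point.
Start: joints at [-1.38, 0.087, 1.371, -0, 1.684, -0.103], TCP at [0.159, -0.526, 0.206] pointing down, gripper open.
Joint ranges: [-3.1, 3.1], [-0.76, 2.03], [0.27, 2.55], [-1.08, 4.22], [0.17, 2.65], [-2.57, 2.57]. Speed limits (rad/s): [2.79, 2.79, 3.14, 3.14, 3.14, 3.14].

### API

Orientations are given as [roll, pitch, yaw] about the fixed x, y, z axes, in that order (R = Rz(yaw) Ry(pitch) Rx(roll)).
In Python, from bench import robot gives the robot as it stands. The module is installed in compiled form; this text tells all that it offers.
- The arm moves only by the tool move_arm, never from a script. Its argument "deltas" is one flat list of numbers, 7 for each row, row after row: the turn, a rotation vector about the tool's x, y, z in rad, then the shift along the tool's x, y, z in cm, then the closure, from -1 (fully open) to 1 (shut). A call has 1 to 8 rows; each row is the pose to reach, as a shift and turn from the pose commanded when the call began, along the tool's axes at that moment; what a row does not reach only later rows make up. A row lasts 1/10 s, in which the tool goes at most 50 mm and 8.59 degrees, less where a joint would pass 70% of its speed; a pose out of reach is approached as far as the arm can. A call with a gripper value outside its range is refused whole. The fingers move at their own pace and stop on an object; the grip force is fixed at half the most. Time passes only in rows, so rows that repeat a pose let the fingers close. It gives the time, the measured TCP pose, the force, the opening and the grip force at its end, in the units of the state.
- robot.get_obs(): the state, without advancing time (a new reading comes with each control period).
- robot.snapshot(name): name is "side" or "top" or "wrist"; returns a dict with "image" (400x640x3 uint8, red, green, blue), "depth" (400x640 float32, m along the optical axis (not along the pixel's ray), 0 where there is no reading), "fov_y" (degrees; the focal length in pixels is half the picture's height over the tangent of half this angle, whatever the lens; pixels are square), "cx", "cy" (the principal point, pixels), "D" ([k1, k2, p1, p2, k3] as OpenCV has them; the pictures are not rectified), "origin" and "orientation" of the camera in the world; the wrist camera has in their place "T_tool_cam" (4x4, takes a point from camera to tool coordinates, whose origin is the TCP and whose axes are the flange's). Camera axes: x right, y up, looking along -z (the intrinsics and any distortion apply to the point x, -y, -z); pixel columns grow to the right and rows downward; lengths in m; the calibration is good to about 2 mm. A picture is of the moment at which its call begins: read the wrist's pose just before it.
- robot.close_job(): hands the job in; it is judged then, once.
The state is a dict: "time": time; "joint_positions": joint angles; "qvel": joint speeds; "joint_torque": joint torques, N m; "tool_pos": TCP position; "ee_rot": TCP orientation; "wrist_force": force on the tool from outside, world axes, zero at the start; "wrist_torque": the same for the moment, N m; "width": finger opening in m; "finger_force": force on a finger pad.
Only numpy, scipy, OpenCV 4.12 (cv2) and the standard library are available. Lean on these libraries where they do the work, as an engineer would, in place of code of your own. Each camera call takes 0.05 s, during which the arm holds its last target. There are 200 camera calls.

### The job

One of the three steel bushings in the nest is bored to size; the other two are rejects. Take the stepped plug gauge out of its wooden block and try it gently, never forcing it, in one bushing after another until you find the one whose bore takes the thin go end all the way but stops the thicker no-go step at the mouth. Leave the gauge standing in that bushing, in its place in the nest, as proof, and put the other two side by side in the steel tray without disturbing anything else.

Things in the scene. Friction and masses are not known exactly. Their poses are not given: they have to be found in the camera images.
- gauge: Stepped go/no-go plug gauge, upright, 104 mm long, 0.16 kg. Origin: centre of the pin's flat lower end; z up along it. Go pin 15 mm diameter (1.2 mm nose chamfer) from z = 0 to 20 mm, no-go step 19 mm diameter (1 mm chamfer) to 34 mm, round collar 30 mm diameter to 39 mm, then the hexagonal handle. Starts in the hole of gauge_block, collar resting on the block's top.
- gauge_handle (a point): Middle of the gauge's steel hexagonal handle, 70 mm above the gauge's origin. The handle is 24 mm across flats and 62 mm long (31 mm above and below this point); its three pairs of parallel flats face along the gauge's x axis and along the directions 60 and 120 degrees from it.
- gauge_block: Reddish hardwood block 70 x 70 x 40 mm, fixed on the bench, with one round hole 23 mm in diameter and 36 mm deep in the middle of its top. Origin: centre of its underside, z up. The gauge stands in it with the collar on the top face; the gauge's origin is then 6 mm above this one, on the hole's axis (up to 2 mm of play).
- nest: Black plastic plate 80 x 284 x 12 mm fixed on the bench, with three round pockets 49 mm in diameter and 8 mm deep in a row, in which the bushings stand. Origin: centre of its underside; y along the row; the pockets are centred at y = -100, 0 and +100 mm, their floors 4 mm above the origin.
- bushing_a: Steel bushing: turned cylinder 46 mm in diameter, 36 mm high, 0.35 kg, loose; bored from above, an 11 mm hole in the bore floor. Origin: centre of its underside, z up. Starts standing in any pocket of the nest (1.5 mm play), its top then 40 mm above the bench. Which is good is not known: a bad bore may stop the go pin some 14 mm down, or be so wide (20 mm) that the no-go step enters too.
- bushing_b: Steel bushing: turned cylinder 46 mm in diameter, 36 mm high, 0.35 kg, loose; bored from above, an 11 mm hole in the bore floor. Origin: centre of its underside, z up. Starts standing in any pocket of the nest (1.5 mm play), its top then 40 mm above the bench. Which is good is not known: a bad bore may stop the go pin some 14 mm down, or be so wide (20 mm) that the no-go step enters too.
- bushing_c: Steel bushing: turned cylinder 46 mm in diameter, 36 mm high, 0.35 kg, loose; bored from above, an 11 mm hole in the bore floor. Origin: centre of its underside, z up. Starts standing in any pocket of the nest (1.5 mm play), its top then 40 mm above the bench. Which is good is not known: a bad bore may stop the go pin some 14 mm down, or be so wide (20 mm) that the no-go step enters too.
- tray: Shallow steel tray for rejects, 104 mm (x) by 156 mm (y) outside, walls 3 mm thick and 14 mm high, fixed on the bench, empty. Origin: centre of its underside; the inner floor is 3 mm above it.
- tape_roll_1: Bystander: roll of black tape, 72 mm in diameter, 20 mm high, lying flat, loose. Origin: centre of its underside.
- tape_measure: Bystander: tape measure, 67 x 78 x 35 mm, loose. Origin: centre of its underside.
- contactor: Bystander: dark contactor, 70 x 50 x 48 mm, loose. Origin: centre of its underside.

How it is judged:
At the end, for the whole second after the job is handed in: The gauge stands by itself in one bushing, its step resting on the bushing's mouth (pin end 13.5 to 18.5 mm above the underside); that bushing still stands in its pocket, within 10 mm of where it was; the other two bushings lie or stand on the tray floor; all released and at rest (((x of gauge in the frame of bushing_a between -0.003 and 0.003 m and y of gauge in the frame of bushing_a between -0.003 and 0.003 m and z of gauge in the frame of bushing_a between 0.0135 and 0.0185 m and distance of bushing_a from where it was at the start of the episode below 0.01 m and angle between bushing_a's own z axis and vertical below 0.06 rad and x of bushing_b in the frame of tray between -0.049 and 0.049 m and y of bushing_b in the frame of tray between -0.075 and 0.075 m and z of bushing_b in the frame of tray between 0 and 0.028 m and x of bushing_c in the frame of tray between -0.049 and 0.049 m and y of bushing_c in the frame of tray between -0.075 and 0.075 m and z of bushing_c in the frame of tray between 0 and 0.028 m) or (x of gauge in the frame of bushing_b between -0.003 and 0.003 m and y of gauge in the frame of bushing_b between -0.003 and 0.003 m and z of gauge in the frame of bushing_b between 0.0135 and 0.0185 m and distance of bushing_b from where it was at the start of the episode below 0.01 m and angle between bushing_b's own z axis and vertical below 0.06 rad and x of bushing_a in the frame of tray between -0.049 and 0.049 m and y of bushing_a in the frame of tray between -0.075 and 0.075 m and z of bushing_a in the frame of tray between 0 and 0.028 m and x of bushing_c in the frame of tray between -0.049 and 0.049 m and y of bushing_c in the frame of tray between -0.075 and 0.075 m and z of bushing_c in the frame of tray between 0 and 0.028 m) or (x of gauge in the frame of bushing_c between -0.003 and 0.003 m and y of gauge in the frame of bushing_c between -0.003 and 0.003 m and z of gauge in the frame of bushing_c between 0.0135 and 0.0185 m and distance of bushing_c from where it was at the start of the episode below 0.01 m and angle between bushing_c's own z axis and vertical below 0.06 rad and x of bushing_a in the frame of tray between -0.049 and 0.049 m and y of bushing_a in the frame of tray between -0.075 and 0.075 m and z of bushing_a in the frame of tray between 0 and 0.028 m and x of bushing_b in the frame of tray between -0.049 and 0.049 m and y of bushing_b in the frame of tray between -0.075 and 0.075 m and z of bushing_b in the frame of tray between 0 and 0.028 m)) and angle between gauge's own z axis and vertical below 0.15 rad and linear speed of each of gauge, bushing_a, bushing_b, bushing_c below 0.02 m/s); the robot touches nothing.
It fails at once if the gauge is forced: more than 30 N between the gauge and a bushing (contact force between gauge and bushing_a above 30 N or contact force between gauge and bushing_b above 30 N or contact force between gauge and bushing_c above 30 N).
It fails at once if a bystander (tape roll, tape measure, contactor) is pushed more than 20 mm (distance of any of tape_roll_1, tape_measure, contactor from where it was at the start of the episode above 0.02 m).
It also fails if it takes over 72 s, if anything falls off the work surface, if the arm or the gripper's body presses on something with over 40 N, if the wrist force passes 120 N, or if a joint passes its speed limit or range.

## Working session

There is one attempt and no reset: what is moved stays moved. The work goes in short steps, Python scripts to look and compute and a tool call to move; the robot and the scene stay as the last step left them, time stands still between calls to the robot, and variables do not carry over. Pictures are saved under pics/ and viewed, at most 10 in all, crops included, and the job is handed in when it is done.

Besides the shell and the picture viewer there is one more tool, called as name(argument=value, ...) on one line, values as JSON. move_arm: Moves the arm, as the interface text tells. Its arguments: {"type":"object","properties":{"deltas":{"type":"array","items":{"type":"number"}}},"required":["deltas"]}

```bash
mkdir -p pics; cat > h.py <<'E'
import numpy as np, cv2
from scipy.spatial.transform import Rotation as R
from bench import robot
def snap(name):
    o=robot.get_obs(); s=robot.snapshot(name)
    if name=="wrist":
        T=np.eye(4); T[:3,:3]=R.from_euler('xyz',o["ee_rot"]).as_matrix(); T[:3,3]=o["tool_pos"]
        s["T"]=T@np.array(s["T_tool_cam"])
    else:
        T=np.eye(4); q=np.array(s["orientation"])
        T[:3,:3]=q if q.shape==(3,3) else R.from_euler('xyz',q).as_matrix(); T[:3,3]=s["origin"]; s["T"]=T
    f=200/np.tan(np.radians(s["fov_y"])/2); s["K"]=np.array([[f,0,s["cx"]],[0,f,s["cy"]],[0,0,1]])
    return s
def ray(s,uv):
    p=cv2.undistortPoints(np.array(uv,float).reshape(-1,1,2),s["K"],np.array(s["D"],float)).reshape(-1,2)
    return np.c_[p[:,0],-p[:,1],-np.ones(len(p))]@s["T"][:3,:3].T, s["T"][:3,3]
def plane(s,uv,z):
    d,o=ray(s,uv); return o+d*((z-o[2])/d[:,2])[:,None]
def proj(s,P):
    c=(np.atleast_2d(P)-s["T"][:3,3])@s["T"][:3,:3]
    return cv2.projectPoints(c*[1,-1,-1],np.zeros(3),np.zeros(3),s["K"],np.array(s["D"],float))[0].reshape(-1,2)
def save(s,n,crop=None):
    im=s["image"][:,:,::-1]
    if crop: a,b,c,d=crop; im=cv2.resize(im[b:d,a:c],None,fx=2,fy=2)
    cv2.imwrite("pics/"+n,im)
E
python3 - <<'E'
from h import *
for n in("top","side"):
    s=snap(n); save(s,n+"0.png"); print(n,s["fov_y"],s["origin"],s["orientation"],s["D"],s["depth"].max())
print(robot.get_obs())
E
```

```text
top 54.78031055139463 [ 0.42841795 -0.01864636  1.0384341 ] [ 0.09690166  0.02854719 -1.57466702] [-0.00241498  0.          0.          0.          0.        ] 1.9125644
side 49.60138608172638 [0.58985967 0.94931793 0.48451068] [1.17610755 0.01115354 3.09857687] [0.00666445 0.         0.         0.         0.        ] 3.0490828
{'time': 0.1, 'joint_positions': array([-1.38010991e+00,  8.78795081e-02,  1.37206081e+00, -1.42896177e-06,
        1.68358784e+00, -1.03135495e-01]), 'qvel': array([-0.00091938, -0.00273412, -0.00213438, -0.00055183, -0.00036549,
       -0.00159795]), 'joint_torque': array([ 1.37240851e-03, -3.41251016e+01, -3.03302228e+01,  7.19697587e-02,
        3.04116053e-02, -9.89714840e-05]), 'tool_pos': array([ 0.15917247, -0.52596598,  0.20444354]), 'ee_rot': array([-3.13966728e+00, -1.97853070e-04,  2.93821564e-01]), 'wrist_force': array([ 0.39724667, -0.34279617, -0.04830665]), 'wrist_torque': array([ 2.82500095e-02, -1.68926036e-05,  4.78671361e-02]), 'finger_force': 0.0, 'width': 0.09419566610576649}
```

View pics/top0.png

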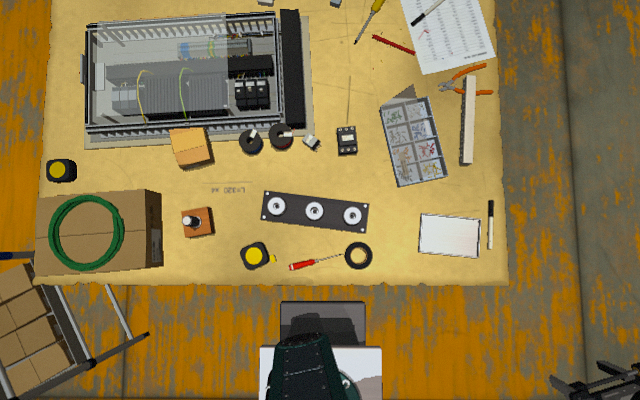

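View pics/side0.png

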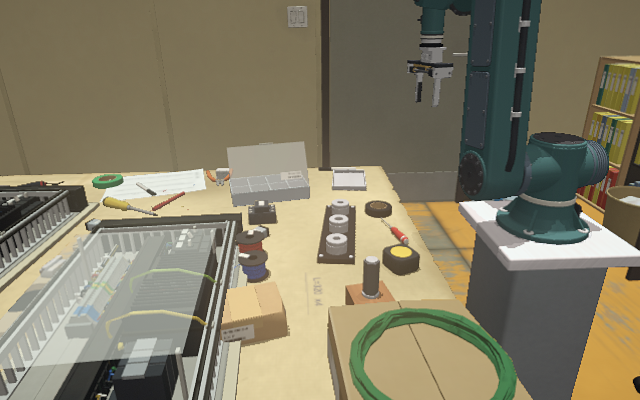

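The top view shows the gauge block at (198,222), bushings at (277,205), (314,211) and (353,215), the tray at (450,235), the tape measure at (254,255), the tape roll at (358,255) and the contactor at (347,140). The side view agrees: the gauge is at (371,277) and the bushings are at about (339,205–245).

```bash
cat > m.py <<'E'
from h import *
s=snap("top"); im=s["image"].astype(int); hsv=cv2.cvtColor(s["image"],cv2.COLOR_RGB2HSV)
def blobs(m,x0,y0,x1,y1,mn=20):
    k=np.zeros(m.shape,np.uint8); k[y0:y1,x0:x1]=m[y0:y1,x0:x1]
    return sorted([c for c in cv2.findContours(k,cv2.RETR_EXTERNAL,cv2.CHAIN_APPROX_NONE)[0] if cv2.contourArea(c)>mn],key=lambda c:c[:,0,0].mean())
light=((hsv[...,1]<50)&(hsv[...,2]>110)).astype(np.uint8)
for c in blobs(light,258,185,372,238,80):
    r=cv2.minAreaRect(c); print("bush",r,plane(s,r[0],.04).round(4))
c=blobs(light,410,200,488,270,500)[0]; r=cv2.minAreaRect(c); print("tray",r,plane(s,cv2.boxPoints(r),.014).round(4),plane(s,r[0],.014).round(4))
dark=(hsv[...,2]<80).astype(np.uint8)
c=max(blobs(dark,255,180,375,240),key=cv2.contourArea); r=cv2.minAreaRect(c); b=plane(s,cv2.boxPoints(r),.012); print("nest",b.round(4),b.mean(0))
red=((hsv[...,0]<14)&(hsv[...,1]>110)).astype(np.uint8)
c=max(blobs(red,170,190,225,250),key=cv2.contourArea); r=cv2.minAreaRect(c); b=plane(s,cv2.boxPoints(r),.03); print("block",b.round(4),b.mean(0))
d=s["depth"]
for u,v in[(193,221),(277,212),(450,235),(254,255),(358,246)]:
    dd,o=ray(s,(u,v)); print(u,v,(o+dd*d[v,u]).round(4))
E
python3 m.py
```

```text
bush ((275.5000305175781, 205.50001525878906), (16.970561981201172, 16.970561981201172), 45.0) [[0.5176 0.1132 0.04  ]]
bush ((314.0, 210.00001525878906), (16.970561981201172, 16.970561981201172), 45.0) [[0.5053 0.0129 0.04  ]]
bush ((352.5, 215.5), (17.0, 17.0), 90.0) [[ 0.4904 -0.0866  0.04  ]]
tray ((449.7865295410156, 235.2415771484375), (61.1518669128418, 39.298370361328125), 5.440331935882568) [[ 0.3957 -0.2567  0.014 ]
 [ 0.4982 -0.2695  0.014 ]
 [ 0.482  -0.4277  0.014 ]
 [ 0.3803 -0.4136  0.014 ]] [[ 0.4388 -0.342   0.014 ]]
nest [[ 0.4828  0.1578  0.012 ]
 [ 0.5617  0.1485  0.012 ]
 [ 0.5241 -0.1307  0.012 ]
 [ 0.4464 -0.1196  0.012 ]] [0.50377126 0.01397981 0.012     ]Traceback (most recent call last):
  File "m.py", line 13, in <module>
    c=max(blobs(red,170,190,225,250),key=cv2.contourArea); r=cv2.minAreaRect(c); b=plane(s,cv2.boxPoints(r),.03); print("block",b.round(4),b.mean(0))
ValueError: max() iterable argument is empty
```

```bash
python3 - <<'E'
from h import *
s=snap("top"); hsv=cv2.cvtColor(s["image"],cv2.COLOR_RGB2HSV)
d=s["depth"]
for u,v in[(188,221),(190,221),(193,221),(198,221),(208,215)]:
    dd,o=ray(s,(u,v)); print(u,v,hsv[v,u],(o+dd*d[v,u]).round(4))
m=(hsv[200:243,175:220,0]<15)&(hsv[200:243,175:220,1]>100)&(hsv[200:243,175:220,2]<220)
print(m.sum())
# height map
v,u=np.mgrid[195:248,170:225]; dd,o=ray(s,np.c_[u.ravel(),v.ravel()]); P=o+dd*d[v,u].ravel()[:,None]
top=P[(P[:,2]>.1)]; print("top",len(top),top.mean(0), (top.max(0)+top.min(0))/2)
b=P[(P[:,2]>.033)&(P[:,2]<.046)]; print("block",len(b)); 
r=cv2.minAreaRect(b[:,:2].astype(np.float32)); print(r)
# other obstacles >0.06 high
v,u=np.mgrid[0:275:2,30:505:2]; dd,o=ray(s,np.c_[u.ravel(),v.ravel()]); P=o+dd*d[v,u].ravel()[:,None]; m=P[:,2]>.06
print(P[m].min(0),P[m].max(0), P[m&(P[:,0]<.6)&(P[:,1]<.6)].round(2)[::12].tolist())
E
```

```text
188 221 [ 14  17 222] [[0.4748 0.3162 0.1123]]
190 221 [ 30   9 169] [[0.4749 0.3124 0.1094]]
193 221 [137  60  30] [[0.4754 0.3086 0.099 ]]
198 221 [150  11  23] [[0.4775 0.3109 0.0552]]
208 215 [ 14 192 155] [[0.4938 0.2898 0.0408]]
495
top 104 [0.47115259 0.28755265 0.19753232] [0.45797085 0.15735172 0.56927468]
block 557
((0.4759625494480133, 0.3213103413581848), (0.0701914057135582, 0.0713697075843811), 10.620534896850586)
[ 0.3445479  -0.26765307  0.06001933] [1.03565271 0.70760433 1.0384341 ] [[0.43, -0.02, 1.04], [0.43, -0.02, 1.04], [0.43, -0.02, 1.04], [0.43, -0.02, 1.04], [0.43, -0.02, 1.04], [0.43, -0.02, 1.04], [0.43, -0.02, 1.04], [0.43, -0.02, 1.04], [0.59, -0.26, 0.15], [0.59, -0.27, 0.16], [0.59, -0.25, 0.12], [0.59, -0.23, 0.09], [0.59, -0.22, 0.07], [0.58, -0.22, 0.06], [0.57, -0.24, 0.09], [0.55, 0.46, 0.1], [0.55, 0.54, 0.1], [0.55, 0.48, 0.1], [0.55, 0.43, 0.07], [0.54, 0.55, 0.1], [0.54, 0.49, 0.1], [0.54, 0.43, 0.09], [0.54, 0.55, 0.12], [0.54, 0.5, 0.1], [0.54, 0.44, 0.1], [0.53, 0.56, 0.12], [0.53, 0.52, 0.1], [0.53, 0.46, 0.1], [0.53, 0.59, 0.12], [0.53, 0.
[... 1690 characters left out ...]
41, 0.46, 0.1], [0.4, 0.6, 0.1], [0.4, 0.54, 0.1], [0.4, 0.48, 0.1], [0.4, 0.42, 0.09], [0.4, 0.55, 0.1], [0.4, 0.5, 0.1], [0.4, 0.44, 0.1], [0.39, 0.58, 0.1], [0.39, 0.51, 0.13], [0.39, 0.46, 0.1], [0.39, 0.42, 0.06], [0.39, 0.55, 0.1], [0.39, 0.49, 0.1], [0.39, 0.43, 0.1], [0.38, 0.57, 0.1], [0.38, 0.51, 0.1], [0.38, 0.45, 0.1], [0.43, -0.02, 1.04], [0.38, 0.56, 0.1], [0.38, 0.5, 0.1], [0.38, 0.44, 0.1], [0.37, 0.59, 0.12], [0.37, 0.52, 0.13], [0.37, 0.48, 0.1], [0.37, 0.42, 0.09], [0.37, 0.56, 0.13], [0.37, 0.52, 0.1], [0.37, 0.46, 0.1], [0.36, 0.42, 0.06], [0.36, 0.55, 0.12], [0.36, 0.51, 0.1], [0.36, 0.45, 0.1], [0.36, 0.57, 0.12], [0.36, 0.52, 0.1], [0.35, 0.6, 0.1], [0.35, 0.54, 0.1]]
```

move_arm(deltas=[0,0,0.294,27.35,-17.8,-4,-1,0,0,0.294,27.35,-17.8,-4,-1,0,0,0.294,27.35,-17.8,-4,-1,0,0,0.294,27.35,-17.8,-4,-1,0,0,0.294,27.35,-17.8,-4,-1,0,0,0.294,27.35,-17.8,-4,-1,0,0,0.294,27.35,-17.8,-4,-1,0,0,0.294,27.35,-17.8,-4,-1])

```text
time: 1.0
tool_pos: [0.3716, -0.2742, 0.2463]
ee_rot: [3.141, -0.002, 0.006]
wrist_force: [-0.4, -1.0, -0.8]
width: 0.0941
finger_force: 0.0
```

```bash
python3 - <<'E'
from h import *
o=robot.get_obs(); print(o["time"],o["tool_pos"],o["ee_rot"],o["joint_positions"])
s=snap("wrist"); print(np.array(s["T_tool_cam"]).round(3),s["fov_y"],s["cx"],s["cy"],s["D"])
E
```

```text
1.0 [ 0.3716231  -0.27415208  0.24629604] [ 3.14138737e+00 -1.96216950e-03  5.98058141e-03] [-7.59390999e-01 -1.16336089e-01  1.49151984e+00  1.23453458e-03
  1.76485156e+00  8.05663958e-01]
[[ 0.001  0.965  0.263  0.077]
 [ 1.    -0.001  0.001 -0.   ]
 [ 0.001  0.263 -0.965 -0.178]
 [ 0.     0.     0.     1.   ]] 61.081488623442745 318.93276401712814 204.58296236416334 [-0.01222563  0.          0.          0.          0.        ]
```

move_arm(deltas=[0,0,0,5.4,-35,0,-1,0,0,0,5.4,-35,0,-1,0,0,0,5.4,-35,0,-1,0,0,0,5.4,-35,0,-1,0,0,0,5.4,-35,0,-1,0,0,0,5.4,-35,0,-1,0,0,0,5.4,-35,0,-1,0,0,0,5.4,-35,0,-1])

```text
time: 1.85
tool_pos: [0.4235, 0.0765, 0.2448]
ee_rot: [-3.14, 0.001, 0.006]
wrist_force: [-1.2, -0.8, -1.1]
width: 0.0938
finger_force: 0.0
```

move_arm(deltas=[0,0,0,5,-24.4,0,-1,0,0,0,5,-24.4,0,-1,0,0,0,5,-24.4,0,-1,0,0,0,5,-24.4,0,-1,0,0,0,5,-24.4,0,-1,0,0,0,5,-24.4,0,-1,0,0,0,5,-24.4,0,-1])

```text
time: 2.55
tool_pos: [0.4745, 0.3156, 0.244]
ee_rot: [3.139, 0.002, -0.001]
wrist_force: [0.2, -0.7, -0.2]
width: 0.0941
finger_force: 0.0
```

```bash
python3 - <<'E'
from h import *
o=robot.get_obs(); print(o["time"],o["tool_pos"],o["ee_rot"],o["joint_positions"])
s=snap("wrist"); np.savez("w1.npz",**{k:s[k] for k in("image","depth","T","K","D")}); save(s,"w1.png")
d=s["depth"]; v,u=np.mgrid[0:400,0:640]; dd,oo=ray(s,np.c_[u.ravel(),v.ravel()]); P=oo+dd*d.ravel()[:,None]
ok=(d.ravel()>0)&(np.abs(P[:,0]-.475)<.05)&(np.abs(P[:,1]-.32)<.05)
t=ok&(P[:,2]>.106)&(P[:,2]<.116); T=P[t]; print(len(T),T.mean(0),T.min(0),T.max(0))
m=t.reshape(400,640).astype(np.uint8)
c=max(cv2.findContours(m,cv2.RETR_EXTERNAL,cv2.CHAIN_APPROX_NONE)[0],key=cv2.contourArea)
W=plane(s,c.reshape(-1,2),.110)[:,:2]
for a in range(0,180,5):
    n=np.array([np.cos(np.radians(a)),np.sin(np.radians(a))]); q=W@n; print(a,round((q.max()-q.min())*1000,1),end='; ')
b=P[ok&(P[:,2]>.035)&(P[:,2]<.045)]; print("\nblock",cv2.minAreaRect(b[:,:2].astype(np.float32)))
E
```

```text
2.55 [0.47447596 0.31556571 0.24400857] [ 3.13883321e+00  1.98351216e-03 -1.20582701e-03] [ 4.88342833e-01  1.30215982e-01  1.24795399e+00 -1.53186467e-03
  1.76647056e+00  2.06004670e+00]
425 [0.47841453 0.32334932 0.10847415] [0.46539203 0.31098794 0.10600422] [0.49089978 0.33589453 0.11083919]
0 25.2; 5 25.1; 10 24.8; 15 24.3; 20 23.7; 25 23.4; 30 23.1; 35 22.9; 40 23.0; 45 23.0; 50 23.0; 55 23.0; 60 23.0; 65 22.9; 70 22.9; 75 23.1; 80 23.1; 85 23.4; 90 23.7; 95 24.3; 100 24.7; 105 24.9; 110 24.9; 115 24.7; 120 24.4; 125 24.1; 130 23.9; 135 23.7; 140 23.4; 145 23.3; 150 23.1; 155 23.4; 160 24.1; 165 24.6; 170 25.0; 175 25.2; 
block ((0.47807952761650085, 0.3235345184803009), (0.07022011280059814, 0.07011272758245468), 10.338626861572266)
```

View pics/w1.png

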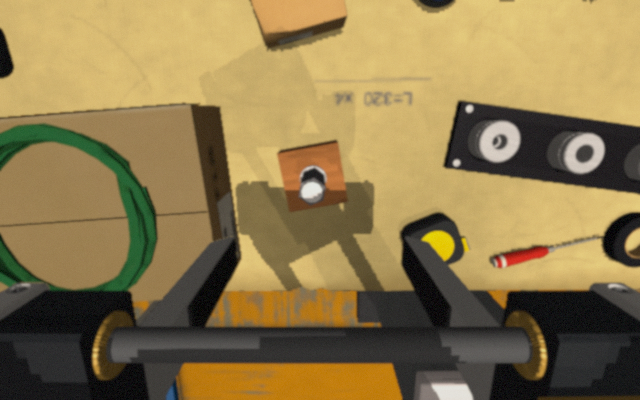

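The wrist picture shows the gauge in its block at (313,183) with its hexagonal top. The bushings are at (495,140), (582,153) and (640,160).

move_arm(deltas=[0,0,0,0.35,-0.8,4,-1,0,0,0,0.35,-0.8,8.5,-1,0,0,0,0.35,-0.8,8.5,-1,0,0,0,0.35,-0.8,8.5,-1])

```text
time: 3.0
tool_pos: [0.4772, 0.323, 0.1608]
ee_rot: [3.14, 0.001, -0.003]
wrist_force: [0.1, 0.3, 0.2]
width: 0.0939
finger_force: 0.0
```

```bash
cat > g.py <<'E'
from h import *
o=robot.get_obs(); print(o["time"],o["tool_pos"],o["ee_rot"])
s=snap("wrist"); save(s,"w2.png",(220,150,420,350))
d=s["depth"]; v,u=np.mgrid[0:400,0:640]; dd,oo=ray(s,np.c_[u.ravel(),v.ravel()]); P=oo+dd*d.ravel()[:,None]
ok=(d.ravel()>0)&(np.abs(P[:,0]-.478)<.03)&(np.abs(P[:,1]-.323)<.03)
t=ok&(P[:,2]>.1085)&(P[:,2]<.1125); T=P[t]; print(len(T),T.mean(0),(T.min(0)+T.max(0))/2)
t=ok&(P[:,2]>.055)&(P[:,2]<.100)
# visible side faces: azimuth of normals, from depth gradient
G=P.reshape(400,640,3); n=np.cross(G[4:,2:-2]-G[:-4,2:-2],G[2:-2,4:]-G[2:-2,:-4]); m=t.reshape(400,640)
mm=cv2.erode(m.astype(np.uint8),np.ones((5,5)))[2:-2,2:-2]>0
az=np.degrees(np.arctan2(n[...,1],n[...,0]))[mm]; print(mm.sum(),np.histogram(az%180,bins=np.arange(0,181,10)))
E
python3 g.py
```

```text
3.0 [0.477227   0.32299348 0.16075801] [ 3.14043664e+00  9.53390173e-04 -2.75099428e-03]
425 [0.47795343 0.32331781 0.10910773] [0.47810915 0.32340114 0.10950989]
178 (array([ 7, 40, 60,  0,  0,  0,  0,  0,  0,  0,  0,  0,  0, 23, 33,  6,  8,
        1]), array([  0,  10,  20,  30,  40,  50,  60,  70,  80,  90, 100, 110, 120,
       130, 140, 150, 160, 170, 180]))
```

View pics/w2.png

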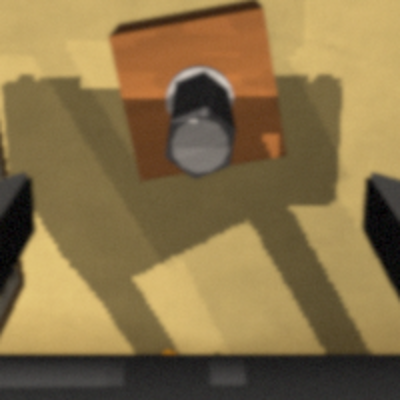

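The crop shows the hexagonal handle at (200,145), with flats facing about 22, 82 and 142 degrees. I will turn the tool by 8 degrees and descend to grasp it.

move_arm(deltas=[0,0,0.14,0.1,0,2,-1,0,0,0.14,0.1,0,5,-1,0,0,0.14,0.1,0,8,-1,0,0,0.14,0.1,0,10.3,-1,0,0,0.14,0.1,0,10.3,-1,0,0,0.14,0.1,0,10.3,1,0,0,0.14,0.1,0,10.3,1,0,0,0.14,0.1,0,10.3,1])

```text
time: 3.85
tool_pos: [0.4799, 0.3259, 0.0604]
ee_rot: [-3.139, -0.004, -0.14]
wrist_force: [-0.9, -0.0, 0.4]
width: 0.0734
finger_force: 0.0
```

move_arm(deltas=[0,0,0,0,0,0,1,0,0,0,0,0,0,1,0,0,0,0,0,0,1,0,0,0,0,0,0,1,0,0,0,0,0,0,1])

```text
time: 4.35
tool_pos: [0.4781, 0.3251, 0.0573]
ee_rot: [3.141, 0.0, -0.14]
wrist_force: [-0.2, 0.5, 0.3]
width: 0.0336
finger_force: 0.0
```

move_arm(deltas=[0,0,0,0,0,0,1,0,0,0,0,0,0,1,0,0,0,0,0,0,1,0,0,0,0,0,0,1])

```text
time: 4.75
tool_pos: [0.478, 0.3244, 0.0573]
ee_rot: [3.14, 0.0, -0.14]
wrist_force: [-0.2, -2.8, 1.2]
width: 0.0238
finger_force: 30.0
```

move_arm(deltas=[0,0,0,0,0,-1,1,0,0,0,0,0,-3,1,0,0,0,0,0,-6,1,0,0,0,0,0,-9,1,0,0,0,0,0,-9,1])

```text
time: 5.25
tool_pos: [0.4809, 0.3273, 0.1535]
ee_rot: [-3.134, -0.009, -0.14]
wrist_force: [0.3, 0.3, -0.4]
width: 0.0238
finger_force: 30.0
```

move_arm(deltas=[0,0,0,0.6,2.5,0,1,0,0,0,1.5,6.5,0,1,0,0,0,2.5,11,0,1,0,0,0,3.5,15.5,0,1,0,0,0,4.6,20,0,1,0,0,0,5.3,23.5,0,1,0,0,0,5.9,25.8,0,1,0,0,0,5.9,25.8,0,1])

```text
time: 6.05
tool_pos: [0.5001, 0.0589, 0.1458]
ee_rot: [3.141, 0.002, -0.145]
wrist_force: [-0.4, -0.2, -1.1]
width: 0.0235
finger_force: 30.0
```

move_arm(deltas=[0,0,0,0,0,0,1,0,0,0,0,0,0,1])

```text
time: 6.25
tool_pos: [0.5001, 0.0625, 0.1467]
ee_rot: [-3.141, 0.001, -0.139]
wrist_force: [0.7, -0.2, -0.7]
width: 0.0237
finger_force: 30.0
```

```bash
cat > b.py <<'E'
from h import *
o=robot.get_obs(); print(o["time"],o["tool_pos"],o["ee_rot"],o["width"],o["finger_force"],o["wrist_force"])
s=snap("wrist"); save(s,"w3.png")
g=cv2.cvtColor(s["image"],cv2.COLOR_RGB2GRAY)
for q in([.5176,.1132],[.5053,.0129],[.4904,-.0866]):
    u,v=proj(s,[*q,.04])[0]; print("exp",u,v)
E
python3 b.py
```

```text
6.25 [0.5001004  0.06253    0.14668164] [-3.14089875e+00  1.22289753e-03 -1.39034457e-01] 0.023741092145511827 29.99688540090574 [ 0.66656933 -0.17488213 -0.69825816]
exp 258.76791966792433 191.61969097823572
exp 375.9862514090146 189.82549882772184
exp 492.28227185380894 191.1096047460755
```

View pics/w3.png

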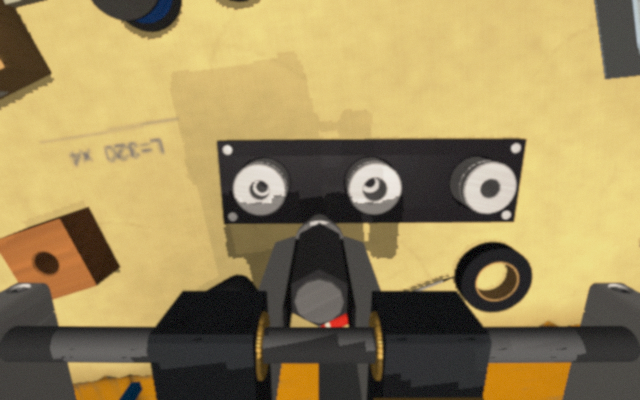

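Bushing tops are at (261,189), (375,187) and (490,187), none of them hidden by the held gauge.

```bash
cat > b2.py <<'E'
from h import *
s=snap("wrist"); d=s["depth"]; o=robot.get_obs(); print(o["time"],o["tool_pos"])
v,u=np.mgrid[0:400,0:640]; dd,oo=ray(s,np.c_[u.ravel(),v.ravel()]); P=oo+dd*d.ravel()[:,None]
for q in([.5176,.1132],[.5053,.0129],[.4904,-.0866]):
    near=(d.ravel()>0)&(np.hypot(P[:,0]-q[0],P[:,1]-q[1])<.04)
    m=(near&(P[:,2]>.036)&(P[:,2]<.045)).reshape(400,640).astype(np.uint8)
    cs,h=cv2.findContours(m,cv2.RETR_CCOMP,cv2.CHAIN_APPROX_NONE)
    big=max(range(len(cs)),key=lambda i:cv2.contourArea(cs[i]))
    e=cv2.fitEllipse(cs[big]); W=plane(s,cs[big].reshape(-1,2),.04)[:,:2].astype(np.float32)
    (cx,cy),r=cv2.minEnclosingCircle(W)
    ins=[c for i,c in enumerate(cs) if h[0][i][3]==big]; hol=max(ins,key=cv2.contourArea)
    H=plane(s,hol.reshape(-1,2),.04)[:,:2].astype(np.float32); hc,hr=cv2.minEnclosingCircle(H)
    ec=plane(s,e[0],.04)[0]; print("outer",np.round([cx,cy,r],4),"ell",ec.round(4),"hole",np.round([*hc,hr],4),H.mean(0).round(4),"ztop",np.median(P[m.ravel()>0,2]).round(4))
E
python3 b2.py
```

```text
6.35 [0.50027825 0.06265769 0.1470716 ]
outer [0.5195 0.1127 0.0231] ell [0.52   0.1125 0.04  ] hole [0.5195 0.1128 0.0089] [0.5198 0.1127] ztop 0.0389
outer [0.5068 0.0146 0.0229] ell [0.5071 0.0145 0.04  ] hole [0.5068 0.0142 0.0111] [0.5068 0.0146] ztop 0.0387
outer [ 0.4937 -0.0837  0.0235] ell [ 0.4942 -0.084   0.04  ] hole [ 0.4936 -0.0843  0.009 ] [ 0.4938 -0.084 ] ztop 0.0386
```

```bash
cat > gt.py <<'E'
from h import *
s=snap("wrist"); d=s["depth"]; T=np.array(s["T_tool_cam"])
v,u=np.mgrid[0:400,0:640]; p=cv2.undistortPoints(np.c_[u.ravel(),v.ravel()].astype(float).reshape(-1,1,2),s["K"],np.array(s["D"])).reshape(-1,2)
C=np.c_[p[:,0],-p[:,1],-np.ones(len(p))]*d.ravel()[:,None]; Q=C@T[:3,:3].T+T[:3,3]
near=(np.hypot(Q[:,0],Q[:,1])<.03)&(d.ravel()>0)
t=near&(Q[:,2]>-.058)&(Q[:,2]<-.047); A=Q[t]
print(len(A),A.mean(0).round(4),A.min(0).round(4),A.max(0).round(4))
c=near&(Q[:,2]>0.003)&(Q[:,2]<0.05); B=Q[c]; print("low",len(B),B.min(0).round(4),B.max(0).round(4))
E
python3 gt.py
```

```text
3448 [ 0.0032 -0.0006 -0.0512] [-0.0142 -0.0248 -0.058 ] [ 0.0136  0.0239 -0.047 ]
low 617 [ 0.0032 -0.015   0.003 ] [0.0152 0.0137 0.0499]
```

move_arm(deltas=[0,0,0,0.4,-1.7,0,1,0,0,0,0.9,-3.8,0,1,0,0,0,1.2,-5.2,0,1,0,0,0,1.2,-5.2,1.5,1,0,0,0,1.2,-5.2,3,1,0,0,0,1.2,-5.2,4.7,1,0,0,0,1.2,-5.2,4.7,1,0,0,0,1.2,-5.2,4.7,1])

```text
time: 7.2
tool_pos: [0.5187, 0.1105, 0.0992]
ee_rot: [3.141, 0.003, -0.141]
wrist_force: [0.4, -0.5, -1.5]
width: 0.0238
finger_force: 30.0
```

```bash
cat > a.py <<'E'
from h import *
import sys
q=[[.5196,.1127],[.5068,.0145],[.4939,-.084]][int(sys.argv[1])]
o=robot.get_obs(); print(o["time"],o["tool_pos"],o["ee_rot"],o["wrist_force"])
s=snap("wrist"); d=s["depth"]; save(s,"a%s.png"%sys.argv[1])
v,u=np.mgrid[0:400,0:640]; dd,oo=ray(s,np.c_[u.ravel(),v.ravel()]); P=oo+dd*d.ravel()[:,None]
m=(d.ravel()>0)&(np.hypot(P[:,0]-q[0],P[:,1]-q[1])<.026)&(P[:,2]>.036)&(P[:,2]<.042)
W=P[m]; hull=cv2.convexHull(W[:,:2].astype(np.float32)).reshape(-1,2)
from scipy.optimize import least_squares
f=least_squares(lambda c:np.hypot(*(hull-c).T)-.023,q,loss="soft_l1",f_scale=.0005); print(len(W),f.x.round(4),np.abs(f.fun).mean())
R3=R.from_euler('xyz',o["ee_rot"]).as_matrix(); e=np.r_[f.x-o["tool_pos"][:2],0]@R3; print("tool-frame offset mm",(e*1000).round(2), "want y offset about -0.6")
E
python3 a.py 0
```

```text
7.2 [0.51867289 0.11048016 0.09916406] [ 3.14054766e+00  2.50874854e-03 -1.40955418e-01] [ 0.38586587 -0.50002205 -1.49701391]
1644 [0.5191 0.1132] 0.00013141162860044373
tool-frame offset mm [ 0.01 -2.76 -0.  ] want y offset about -0.6
```

move_arm(deltas=[0,0,0,0,-0.1,0,1,0,0,0,0,-0.1,0,1,0,0,0,0,-0.1,0,1])

```text
time: 7.55
tool_pos: [0.5202, 0.1122, 0.1012]
ee_rot: [-3.141, -0.001, -0.14]
wrist_force: [-0.3, -0.2, -2.1]
width: 0.0237
finger_force: 30.0
```

```bash
python3 a.py 0;python3 gt.py
```

```text
7.55 [0.52022888 0.11218358 0.10119522] [-3.14136376e+00 -1.38680309e-03 -1.40259402e-01] [-0.27711247 -0.24057157 -2.12838233]
1578 [0.5192 0.1133] 0.0001391624635102724
tool-frame offset mm [-1.2  -0.96 -0.  ] want y offset about -0.6
3427 [ 0.0032 -0.0006 -0.0512] [-0.0142 -0.0249 -0.058 ] [ 0.0138  0.0236 -0.047 ]
low 612 [ 0.0032 -0.015   0.003 ] [0.0151 0.0137 0.0499]
```

move_arm(deltas=[0,0,0,-0.06,-0.03,0,1,0,0,0,-0.06,-0.03,0.4,1,0,0,0,-0.06,-0.03,0.8,1,0,0,0,-0.06,-0.03,0.8,1,0,0,0,-0.06,-0.03,0.8,1])

```text
time: 8.15
tool_pos: [0.519, 0.1125, 0.092]
ee_rot: [3.141, 0.001, -0.14]
wrist_force: [0.3, 0.0, -1.6]
width: 0.0238
finger_force: 30.0
```

```bash
python3 a.py 0
```

```text
8.15 [0.51898412 0.11251774 0.09202772] [ 3.14127249e+00  7.46215271e-04 -1.40199572e-01] [ 0.25237209  0.02808709 -1.64347762]
1662 [0.519  0.1132] 0.00011295950563605161
tool-frame offset mm [-0.03 -0.68 -0.  ] want y offset about -0.6
```

Well aligned. I will now lower it in small steps.

move_arm(deltas=[0,0,0,0,0,0.1,1,0,0,0,0,0,0.2,1,0,0,0,0,0,0.2,1])

```text
time: 8.5
tool_pos: [0.5191, 0.1125, 0.0903]
ee_rot: [3.141, 0.0, -0.14]
wrist_force: [0.9, -0.5, -1.4]
width: 0.0235
finger_force: 30.0
```

move_arm(deltas=[0,0,0,0,0,0.1,1,0,0,0,0,0,0.1,1])

```text
time: 8.7
tool_pos: [0.5191, 0.1125, 0.0893]
ee_rot: [3.141, 0.0, -0.14]
wrist_force: [1.2, 0.5, -1.8]
width: 0.0239
finger_force: 30.0
```

move_arm(deltas=[0,0,0,0,0,0.1,1,0,0,0,0,0,0.2,1,0,0,0,0,0,0.2,1])

```text
time: 9.0
tool_pos: [0.5191, 0.1125, 0.0872]
ee_rot: [3.141, 0.0, -0.14]
wrist_force: [0.1, -0.1, -1.6]
width: 0.0237
finger_force: 30.0
```

move_arm(deltas=[0,0,0,0,0,0.1,1,0,0,0,0,0,0.2,1,0,0,0,0,0,0.2,1])

```text
time: 9.3
tool_pos: [0.5191, 0.1126, 0.0852]
ee_rot: [3.141, 0.0, -0.14]
wrist_force: [0.5, -0.3, -2.3]
width: 0.0239
finger_force: 30.0
```

Inserted about 6 mm with no contact force. The next check is near 14 mm (TCP ≈ 0.077).

move_arm(deltas=[0,0,0,0,0,0.2,1,0,0,0,0,0,0.4,1,0,0,0,0,0,0.6,1,0,0,0,0,0,0.6,1])

```text
time: 9.7
tool_pos: [0.5189, 0.1125, 0.0789]
ee_rot: [3.141, 0.001, -0.14]
wrist_force: [1.0, 0.5, -1.6]
width: 0.0236
finger_force: 30.0
```

move_arm(deltas=[0,0,0,0,0,0.1,1,0,0,0,0,0,0.1,1])

```text
time: 9.9
tool_pos: [0.5192, 0.1125, 0.0783]
ee_rot: [3.141, 0.0, -0.14]
wrist_force: [0.4, -0.0, -1.4]
width: 0.024
finger_force: 30.0
```

move_arm(deltas=[0,0,0,0,0,0.1,1,0,0,0,0,0,0.1,1])

```text
time: 10.1
tool_pos: [0.5192, 0.1125, 0.0774]
ee_rot: [3.141, 0.0, -0.14]
wrist_force: [-0.2, -0.2, -2.3]
width: 0.0238
finger_force: 30.0
```

move_arm(deltas=[0,0,0,0,0,0.05,1,0,0,0,0,0,0.05,1])

```text
time: 10.3
tool_pos: [0.5193, 0.1126, 0.0773]
ee_rot: [3.142, -0.0, -0.14]
wrist_force: [-1.4, 0.5, 0.0]
width: 0.0235
finger_force: 30.0
```

move_arm(deltas=[0,0,0,0,0,0.05,1,0,0,0,0,0,0.05,1])

```text
time: 10.5
tool_pos: [0.5193, 0.1126, 0.0772]
ee_rot: [3.142, -0.0, -0.14]
wrist_force: [-2.0, -0.6, 3.9]
width: 0.0238
finger_force: 30.0
```

It stops about 14 mm down with light contact, so this one is a reject. The middle mouth measures about 20 mm wide, so I will try the right-hand bushing next.

move_arm(deltas=[0,0,0,0,0,-0.5,1,0,0,0,0,0,-1.5,1,0,0,0,0,0,-2.8,1,0,0,0,0,0,-4,1,0,0,0,0.1,1.5,-4,1,0,0,0,0.1,5,-4,1,0,0,0,0.1,9.5,-4,1,0,0,0,0.1,13,-4,1])

```text
time: 11.3
tool_pos: [0.5013, -0.019, 0.1165]
ee_rot: [3.14, -0.0, -0.14]
wrist_force: [0.5, 0.0, -1.6]
width: 0.0236
finger_force: 30.0
```

move_arm(deltas=[0,0,0,0.1,3.5,0,1,0,0,0,0.1,6,0,1,0,0,0,0.1,6.9,0,1,0,0,0,0.1,6.9,1,1,0,0,0,0.1,6.9,2,1,0,0,0,0.1,6.9,2,1,0,0,0,0.1,6.9,2,1])

```text
time: 12.0
tool_pos: [0.493, -0.0835, 0.0955]
ee_rot: [-3.141, 0.002, -0.138]
wrist_force: [0.6, -0.1, -1.8]
width: 0.0237
finger_force: 30.0
```

```bash
python3 a.py 2;python3 gt.py
```

```text
12.0 [ 0.49295662 -0.08353261  0.09548575] [-3.14117837e+00  1.90632093e-03 -1.38359383e-01] [ 0.56001448 -0.0628159  -1.8430207 ]
1656 [ 0.4928 -0.0851] 0.00011086543189616795
tool-frame offset mm [ 0.04  1.56 -0.  ] want y offset about -0.6
3454 [ 0.0032 -0.0006 -0.0512] [-0.0144 -0.0247 -0.058 ] [ 0.0138  0.024  -0.047 ]
low 610 [ 0.0032 -0.015   0.003 ] [0.0151 0.0137 0.0499]
```

move_arm(deltas=[0,0,0,0,0.1,0,1,0,0,0,0,0.1,0,1,0,0,0,0,0.1,0,1])

```text
time: 12.4
tool_pos: [0.4934, -0.0857, 0.0967]
ee_rot: [3.141, -0.001, -0.14]
wrist_force: [0.6, -0.4, -2.7]
width: 0.0239
finger_force: 30.0
```

```bash
python3 a.py 2
```

```text
12.4 [ 0.49344221 -0.08571825  0.096735  ] [ 3.14143684e+00 -5.17414458e-04 -1.40062285e-01] [ 0.57918199 -0.43676505 -2.66689355]
1608 [ 0.4928 -0.0851] 0.00021548092195751106
tool-frame offset mm [-0.7  -0.56 -0.  ] want y offset about -0.6
```

move_arm(deltas=[0,0,0,-0.03,0,0,1,0,0,0,-0.03,0,0.2,1,0,0,0,-0.03,0,0.4,1,0,0,0,-0.03,0,0.4,1,0,0,0,-0.03,0,0.4,1])

```text
time: 12.95
tool_pos: [0.4929, -0.0857, 0.0923]
ee_rot: [3.142, 0.0, -0.14]
wrist_force: [-0.6, -0.6, -2.6]
width: 0.0238
finger_force: 30.0
```

```bash
python3 a.py 2
```

```text
12.95 [ 0.49285897 -0.08570529  0.09228354] [ 3.14152221e+00  3.23200214e-04 -1.40193916e-01] [-0.62182311 -0.60812076 -2.61219483]
1648 [ 0.4928 -0.085 ] 0.00014222495415883922
tool-frame offset mm [-0.14 -0.65 -0.  ] want y offset about -0.6
```

move_arm(deltas=[0,0,0,0,0,0.1,1,0,0,0,0,0,0.2,1,0,0,0,0,0,0.2,1])

```text
time: 13.3
tool_pos: [0.4928, -0.0857, 0.0903]
ee_rot: [3.142, 0.0, -0.14]
wrist_force: [-0.7, -0.0, -1.4]
width: 0.024
finger_force: 30.0
```

move_arm(deltas=[0,0,0,0,0,0.1,1,0,0,0,0,0,0.1,1])

```text
time: 13.5
tool_pos: [0.4929, -0.0857, 0.0893]
ee_rot: [3.142, 0.0, -0.14]
wrist_force: [0.4, 0.4, -2.0]
width: 0.0238
finger_force: 30.0
```

move_arm(deltas=[0,0,0,0,0,0.05,1,0,0,0,0,0,0.1,1,0,0,0,0,0,0.1,1])

```text
time: 13.8
tool_pos: [0.4929, -0.0857, 0.0884]
ee_rot: [3.142, 0.0, -0.14]
wrist_force: [-1.7, -0.1, -1.5]
width: 0.0237
finger_force: 30.0
```

Entered without contact. I will go to about 13 mm, then slowly.

move_arm(deltas=[0,0,0,0,0,0.2,1,0,0,0,0,0,0.4,1,0,0,0,0,0,0.6,1,0,0,0,0,0,0.8,1,0,0,0,0,0,1.0,1,0,0,0,0,0,1.0,1])

```text
time: 14.4
tool_pos: [0.4927, -0.0856, 0.078]
ee_rot: [-3.142, 0.001, -0.14]
wrist_force: [-0.3, 0.0, -1.7]
width: 0.0241
finger_force: 30.0
```

move_arm(deltas=[0,0,0,0,0,0.1,1,0,0,0,0,0,0.1,1])

```text
time: 14.6
tool_pos: [0.4929, -0.0857, 0.0774]
ee_rot: [3.142, 0.0, -0.14]
wrist_force: [-0.2, -0.7, -2.2]
width: 0.0237
finger_force: 30.0
```

move_arm(deltas=[0,0,0,0,0,0.1,1,0,0,0,0,0,0.1,1])

```text
time: 14.8
tool_pos: [0.4929, -0.0857, 0.0764]
ee_rot: [3.142, 0.0, -0.14]
wrist_force: [-0.3, -0.2, -1.8]
width: 0.0237
finger_force: 30.0
```

Past 14 mm with no contact. The step should meet the mouth at TCP ≈ 0.0713.

move_arm(deltas=[0,0,0,0,0,0.1,1,0,0,0,0,0,0.2,1,0,0,0,0,0,0.3,1,0,0,0,0,0,0.3,1])

```text
time: 15.2
tool_pos: [0.4928, -0.0857, 0.0732]
ee_rot: [3.142, 0.0, -0.14]
wrist_force: [0.6, 1.5, -1.5]
width: 0.0237
finger_force: 30.0
```

move_arm(deltas=[0,0,0,0,0,0.1,1,0,0,0,0,0,0.1,1])

```text
time: 15.4
tool_pos: [0.4929, -0.0857, 0.0724]
ee_rot: [3.142, 0.0, -0.14]
wrist_force: [0.2, 0.8, -1.4]
width: 0.0234
finger_force: 30.0
```

move_arm(deltas=[0,0,0,0,0,0.06,1,0,0,0,0,0,0.06,1])

```text
time: 15.6
tool_pos: [0.4929, -0.0857, 0.0718]
ee_rot: [3.142, 0.0, -0.14]
wrist_force: [-0.0, -0.0, -1.7]
width: 0.024
finger_force: 30.0
```

move_arm(deltas=[0,0,0,0,0,0.06,1,0,0,0,0,0,0.06,1])

```text
time: 15.8
tool_pos: [0.493, -0.0857, 0.0713]
ee_rot: [3.142, -0.0, -0.14]
wrist_force: [0.0, 0.0, -0.5]
width: 0.0236
finger_force: 30.0
```

move_arm(deltas=[0,0,0,0,0,0.06,1,0,0,0,0,0,0.06,1])

```text
time: 16.0
tool_pos: [0.4931, -0.0857, 0.0712]
ee_rot: [3.141, -0.0, -0.14]
wrist_force: [-1.4, -0.4, 0.8]
width: 0.0238
finger_force: 30.0
```

move_arm(deltas=[0,0,0,0,0,0.04,1,0,0,0,0,0,0.04,1])

```text
time: 16.2
tool_pos: [0.4931, -0.0858, 0.0711]
ee_rot: [3.141, -0.001, -0.14]
wrist_force: [-1.7, 0.3, 5.7]
width: 0.0239
finger_force: 30.0
```

The right bushing takes the go pin fully and stops the step at the mouth, so it is the good one. I will release the gauge and rise clear.

move_arm(deltas=[0,0,0,0,0,-0.08,1,0,0,0,0,0,-0.08,0.3,0,0,0,0,0,-0.08,0,0,0,0,0,0,-0.08,-0.3,0,0,0,0,0,-0.08,-0.3,0,0,0,0,0,-0.08,-0.3])

```text
time: 16.8
tool_pos: [0.493, -0.0857, 0.0709]
ee_rot: [3.142, 0.0, -0.14]
wrist_force: [-0.1, -0.6, -0.1]
width: 0.0592
finger_force: 0.0
```

move_arm(deltas=[0,0,0,0,0,-0.5,-0.3,0,0,0,0,0,-2,-0.3,0,0,0,0,0,-4.5,-0.3,0,0,0,0,0,-7.5,-0.3,0,0,0,0,0,-7.5,-0.3])

```text
time: 17.3
tool_pos: [0.4959, -0.0865, 0.1514]
ee_rot: [3.14, -0.01, -0.14]
wrist_force: [-0.1, -0.3, 0.7]
width: 0.0614
finger_force: 0.0
```

move_arm(deltas=[0,0,-0.14,0,-2,0,-0.3,0,0,-0.28,0,-4,0,-0.3,0,0,-0.42,0,-6,0,-0.3,0,0,-0.56,0,-8,0,-0.3,0,0,-0.7,0,-9.95,0,-0.3,0,0,-0.84,0,-9.95,0,-0.3,0,0,-0.98,0,-9.95,0,-0.3,0,0,-1.12,0,-9.95,0,-0.3])

```text
time: 18.1
tool_pos: [0.5064, 0.0132, 0.145]
ee_rot: [-3.14, 0.001, 0.986]
wrist_force: [-0.2, 0.6, 1.0]
width: 0.061
finger_force: 0.0
```

move_arm(deltas=[0,0,-0.14,0,0,0,-0.3,0,0,-0.28,0,0,0,-0.3,0,0,-0.42,0,0,0,-0.3,0,0,-0.45,0,0,0,-0.3,0,0,-0.45,0,0,0,-0.3])

```text
time: 18.6
tool_pos: [0.5064, 0.0129, 0.1451]
ee_rot: [-3.14, 0.0, 1.43]
wrist_force: [-0.0, -0.4, 0.0]
width: 0.0609
finger_force: 0.0
```

```bash
python3 a.py 1; python3 - <<'E'
from h import *
s=snap("top"); print(s["image"].shape); save(s,"t2.png",(250,140,500,280))
E
```

```text
18.6 [0.50641751 0.0128724  0.14507517] [-3.14019550e+00  1.45235714e-04  1.42963516e+00] [-0.00067916 -0.43580854  0.02245312]
1707 [0.5055 0.0142] 0.00021756340473401572
tool-frame offset mm [ 1.13 -1.1   0.  ] want y offset about -0.6
(400, 640, 3)
```

View pics/a1.png

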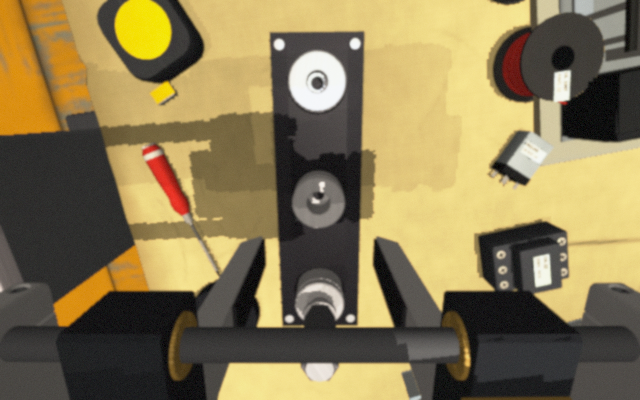

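The wrist view shows the gauge standing in the bushing at (320,330). The middle bushing is at (318,198) and the left one at (317,82). I will descend on the middle bushing and grip it.

move_arm(deltas=[0,0,0,0.1,-0.05,2,-0.3,0,0,0,0.1,-0.05,5,-0.3,0,0,0,0.1,-0.05,8,-0.3,0,0,0,0.1,-0.05,10.5,-0.3,0,0,0,0.1,-0.05,12,-0.3,0,0,0,0.1,-0.05,12.8,-0.3,0,0,0,0.1,-0.05,12.8,-0.3])

```text
time: 19.4
tool_pos: [0.5055, 0.0139, 0.0168]
ee_rot: [-3.139, 0.0, 1.429]
wrist_force: [-0.2, -0.2, -0.1]
width: 0.0606
finger_force: 0.0
```

move_arm(deltas=[0,0,0,0,0,0,1,0,0,0,0,0,0,1,0,0,0,0,0,0,1,0,0,0,0,0,0,1,0,0,0,0,0,0,1])

```text
time: 19.9
tool_pos: [0.5068, 0.0138, 0.0193]
ee_rot: [3.141, 0.0, 1.43]
wrist_force: [-2.9, -0.4, 5.5]
width: 0.0459
finger_force: 30.0
```

move_arm(deltas=[0,0,0,0,0,-1,1,0,0,0,0,0,-3.5,1,0,0,0,0,0,-7,1,0,0,0,0,0,-11,1,0,0,0,0,0,-14,1,0,0,0,0,0,-16,1,0,0,0,0,0,-16,1])

```text
time: 20.6
tool_pos: [0.5087, 0.0137, 0.1818]
ee_rot: [3.134, -0.0, 1.43]
wrist_force: [0.4, -0.1, -2.8]
width: 0.0454
finger_force: 30.0
```

move_arm(deltas=[0,0,0,-2,-0.1,0,1,0,0,0,-5.5,-0.2,0,1,0,0,0,-9.5,-0.3,0,1,0,0,0,-14,-0.5,0,1,0,0,0,-18.5,-0.7,0,1,0,0,0,-23,-0.9,0,1,0,0,0,-27.5,-1,0,1,0,0,0,-31.5,-1.2,0,1])

```text
time: 21.4
tool_pos: [0.449, -0.2979, 0.1755]
ee_rot: [-3.139, -0.001, 1.429]
wrist_force: [0.2, -1.0, -4.0]
width: 0.0461
finger_force: 30.0
```

move_arm(deltas=[0,0,-0.03,-3.5,-0.2,0,1,0,0,-0.03,-6.5,-0.3,0,1,0,0,-0.03,-8.3,-0.35,0,1,0,0,-0.03,-8.3,-0.35,3,1,0,0,-0.03,-8.3,-0.35,7,1,0,0,-0.03,-8.3,-0.35,10,1,0,0,-0.03,-8.3,-0.35,12,1,0,0,-0.03,-8.3,-0.35,12,1])

```text
time: 22.2
tool_pos: [0.4327, -0.3745, 0.0524]
ee_rot: [-3.133, -0.007, 1.46]
wrist_force: [-0.5, 0.1, -3.9]
width: 0.0459
finger_force: 30.0
```

```bash
python3 - <<'E'
from h import *
s=snap("wrist"); save(s,"p1.png"); print(robot.get_obs()["tool_pos"],robot.get_obs()["width"])
E
```

```text
[ 0.43404397 -0.37593039  0.05516255] 0.045612493340578326
```

View pics/p1.png

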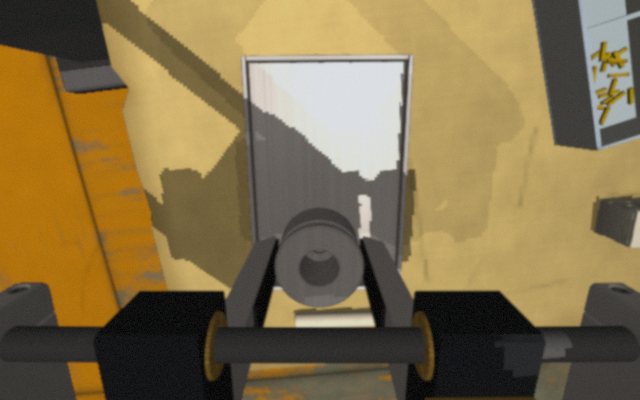

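The tray spans about (245–410, 55–285) and the held bushing at (320,265) is centred in its near half. I will lower it and release.

move_arm(deltas=[0,0,0,0,0,1.5,1,0,0,0,0,0,3,1,0,0,0,0,0,3.8,1,0,0,0,0,0,4,1,0,0,0,0,0,4.05,1,0,0,0,0,0,4.05,0,0,0,0,0,0,4.05,-0.3,0,0,0,0,0,4.05,-0.3])

```text
time: 23.05
tool_pos: [0.4359, -0.3787, 0.0185]
ee_rot: [3.14, 0.002, 1.46]
wrist_force: [-0.2, -0.6, 0.4]
width: 0.0589
finger_force: 0.0
```

move_arm(deltas=[0,0,0,0,0,0,-0.3,0,0,0,0,0,-1,-0.3,0,0,0,0,0,-4,-0.3,0,0,0,0,0,-8,-0.3,0,0,0,0,0,-12,-0.3,0,0,0,0,0,-15,-0.3,0,0,0,0,0,-15,-0.3,0,0,0,0,0,-15,-0.3])

```text
time: 23.85
tool_pos: [0.4356, -0.3784, 0.1688]
ee_rot: [3.14, 0.002, 1.46]
wrist_force: [-0.6, 0.2, -0.2]
width: 0.0615
finger_force: 0.0
```

```bash
python3 - <<'E'
from h import *
o=robot.get_obs(); print(o["tool_pos"],o["ee_rot"])
s=snap("wrist"); save(s,"p2.png")
d=s["depth"]; v,u=np.mgrid[0:400,0:640]; dd,oo=ray(s,np.c_[u.ravel(),v.ravel()]); P=oo+dd*d.ravel()[:,None]
m=(d.ravel()>0)&(np.hypot(P[:,0]-.434,P[:,1]+.378)<.06)&(P[:,2]>.034)&(P[:,2]<.045); print(m.sum(),cv2.minEnclosingCircle(P[m][:,:2].astype(np.float32)),np.median(P[m][:,2]))
c=o["tool_pos"]; y=o["ee_rot"][2]; x=np.array([np.cos(y),np.sin(y)]); yy=np.array([np.sin(y),-np.cos(y)])
D=np.array([.5193,.1130])-c[:2]; print("shift tool cm",D@x*100,D@yy*100)
E
```

```text
[ 0.4355998  -0.37836767  0.16884628] [3.13953111e+00 1.78452672e-03 1.45976774e+00]
1484 ((0.4351399838924408, -0.37785354256629944), 0.023362746462225914) 0.037741750412255026
shift tool cm 49.761618545073304 2.874099234542747
```

The first reject stands in the tray. Next I go to the left bushing.

move_arm(deltas=[0,0,0.03,4,0.2,0,-0.3,0,0,0.03,9,0.5,0,-0.3,0,0,0.03,14,0.8,0,-0.3,0,0,0.03,19,1.1,0,-0.3,0,0,0.03,24,1.4,0,-0.3,0,0,0.03,29,1.7,0,-0.3,0,0,0.03,34,2,0,-0.3,0,0,0.03,38,2.2,0,-0.3])

```text
time: 24.7
tool_pos: [0.4979, -0.0, 0.1651]
ee_rot: [-3.137, -0.0, 1.431]
wrist_force: [1.1, -0.9, -0.3]
width: 0.0608
finger_force: 0.0
```

move_arm(deltas=[0,0,0,4,0.2,0,-0.3,0,0,0,8,0.55,0,-0.3,0,0,0,11.8,1,0,-0.3,0,0,0,11.8,1,2,-0.3,0,0,0,11.8,1,2,-0.3,0,0,0,11.8,1,2,-0.3])

```text
time: 25.3
tool_pos: [0.5243, 0.1123, 0.1454]
ee_rot: [-3.137, 0.001, 1.43]
wrist_force: [0.1, 0.2, -0.3]
width: 0.0613
finger_force: 0.0
```

```bash
python3 a.py 0
```

```text
25.3 [0.52429323 0.11231071 0.14540559] [-3.13700365e+00  1.49202683e-03  1.42968746e+00] [ 0.11713828  0.18675359 -0.28063205]
1834 [0.5187 0.1132] 0.00013540326319614219
tool-frame offset mm [ 0.12 -5.7   0.03] want y offset about -0.6
```

move_arm(deltas=[0,0,0,0,-0.5,2,-0.3,0,0,0,0,-0.5,5,-0.3,0,0,0,0,-0.5,8,-0.3,0,0,0,0,-0.5,10.5,-0.3,0,0,0,0,-0.5,12,-0.3,0,0,0,0,-0.5,12.8,-0.3,0,0,0,0,-0.5,12.8,-0.3])

```text
time: 26.05
tool_pos: [0.5203, 0.1126, 0.019]
ee_rot: [-3.14, 0.001, 1.429]
wrist_force: [-0.1, 0.7, -1.1]
width: 0.061
finger_force: 0.0
```

move_arm(deltas=[0,0,0,0,0,0,1,0,0,0,0,0,0,1,0,0,0,0,0,0,1,0,0,0,0,0,0,1,0,0,0,0,0,0,1])

```text
time: 26.55
tool_pos: [0.5199, 0.1135, 0.0208]
ee_rot: [-3.14, 0.0, 1.43]
wrist_force: [-5.2, -0.1, 5.3]
width: 0.0462
finger_force: 30.0
```

```bash
python3 - <<'E'
from h import *
o=robot.get_obs(); c=o["tool_pos"]; y=o["ee_rot"][2]; x=np.array([np.cos(y),np.sin(y)]); yy=np.array([np.sin(y),-np.cos(y)])
D=np.array([.4425,-.3050])-c[:2]; print(c,"shift tool cm",D@x*100,D@yy*100)
E
```

```text
[0.51994057 0.11345056 0.02081153] shift tool cm -42.51810505676453 -1.786020282997318
```

move_arm(deltas=[0,0,0,0,0,-1,1,0,0,0,0,0,-3.5,1,0,0,0,0,0,-7,1,0,0,0,0,0,-11,1,0,0,0,0,0,-14,1,0,0,0,0,0,-16,1,0,0,0,0,0,-16,1])

```text
time: 27.25
tool_pos: [0.5233, 0.1136, 0.1839]
ee_rot: [3.132, -0.002, 1.43]
wrist_force: [1.1, 0.3, -4.0]
width: 0.0464
finger_force: 30.0
```

move_arm(deltas=[0,0,0,-2,-0.1,0,1,0,0,0,-5.5,-0.2,0,1,0,0,0,-9.5,-0.3,0,1,0,0,0,-14,-0.5,0,1,0,0,0,-18.5,-0.7,0,1,0,0,0,-23,-0.9,0,1,0,0,0,-27.5,-1.1,0,1,0,0,0,-31.5,-1.3,0,1])

```text
time: 28.05
tool_pos: [0.4623, -0.1985, 0.1775]
ee_rot: [-3.14, -0.0, 1.429]
wrist_force: [-0.0, 0.2, -5.4]
width: 0.0465
finger_force: 30.0
```

move_arm(deltas=[0,0,-0.03,-4,-0.2,0,1,0,0,-0.03,-8,-0.4,0,1,0,0,-0.03,-11,-0.5,0,1,0,0,-0.03,-11,-0.5,3,1,0,0,-0.03,-11,-0.5,6,1,0,0,-0.03,-11,-0.5,9,1,0,0,-0.03,-11,-0.5,9,1,0,0,-0.03,-11,-0.5,9,1])

```text
time: 28.85
tool_pos: [0.4425, -0.3043, 0.0882]
ee_rot: [-3.139, -0.002, 1.46]
wrist_force: [-0.4, -0.0, -2.9]
width: 0.0462
finger_force: 30.0
```

```bash
python3 - <<'E'
from h import *
s=snap("wrist"); save(s,"p3.png"); o=robot.get_obs(); print(o["tool_pos"],o["width"])
E
```

```text
[ 0.44355012 -0.30517046  0.09011157] 0.046336033629399975
```

View pics/p3.png

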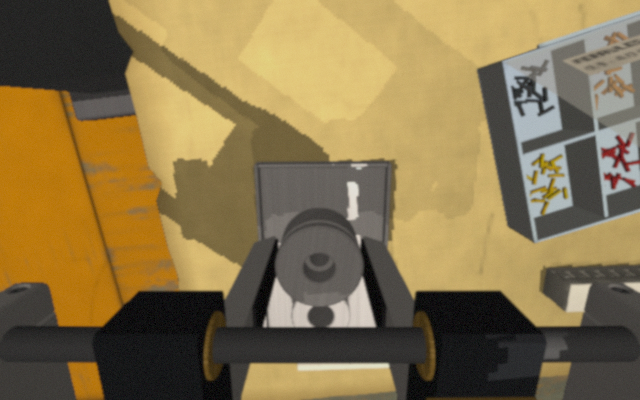

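The second bushing is held over the free half at (320,265), and the first is visible behind it at (320,318). I will lower it and release.

move_arm(deltas=[0,0,0,0,0,2.5,1,0,0,0,0,0,5,1,0,0,0,0,0,6.5,1,0,0,0,0,0,7,1,0,0,0,0,0,7.05,1,0,0,0,0,0,7.05,0,0,0,0,0,0,7.05,-0.3,0,0,0,0,0,7.05,-0.3])

```text
time: 29.7
tool_pos: [0.4445, -0.306, 0.0212]
ee_rot: [3.138, 0.003, 1.46]
wrist_force: [1.4, -0.0, 0.9]
width: 0.0593
finger_force: 0.0
```

move_arm(deltas=[0,0,0,0,0,0,-0.3,0,0,0,0,0,-1,-0.3,0,0,0,0,0,-4,-0.3,0,0,0,0,0,-8,-0.3,0,0,0,0,0,-12,-0.3,0,0,0,0,0,-16,-0.3,0,0,0,0,0,-18,-0.3,0,0,0,0,0,-18,-0.3])

```text
time: 30.5
tool_pos: [0.445, -0.3064, 0.2047]
ee_rot: [3.133, 0.006, 1.46]
wrist_force: [0.6, -0.1, -0.6]
width: 0.061
finger_force: 0.0
```

move_arm(deltas=[0,0,0,-3,-4,0,-0.3,0,0,0,-6,-8,0,-0.3,0,0,0,-9,-12,0,-0.3,0,0,0,-12,-14,0,-0.3,0,0,0,-12,-14,0,-0.3,0,0,0,-12,-14,0,-0.3])

```text
time: 31.1
tool_pos: [0.2901, -0.4082, 0.1977]
ee_rot: [-3.141, -0.003, 1.458]
wrist_force: [-0.0, 0.4, 0.3]
width: 0.0613
finger_force: 0.0
```

```bash
python3 - <<'E'
from h import *
s=snap("top"); o=robot.get_obs(); print(o["time"],o["tool_pos"],o["qvel"].round(3)); save(s,"f.png",(230,110,500,290))
d=s["depth"]; v,u=np.mgrid[150:290,230:500]; dd,oo=ray(s,np.c_[u.ravel(),v.ravel()]); P=oo+dd*d[v,u].ravel()[:,None]
for n,q in(("b1",(.435,-.378)),("b2",(.4425,-.305)),("gauge",(.493,-.085))):
    m=(np.hypot(P[:,0]-q[0],P[:,1]-q[1])<.03); t=P[m&(P[:,2]<.2)&(P[:,2]>(.1 if n=="gauge" else .032))]; print(n,len(t),t.mean(0).round(4),t[:,2].max().round(4))
E
```

```text
31.15 [ 0.29082081 -0.40784135  0.19792121] [ 0.026 -0.004 -0.01  -0.003  0.001 -0.002]
b1 222 [ 0.4328 -0.378   0.0383] 0.0432
b2 232 [ 0.4425 -0.3067  0.038 ] 0.0427
gauge 96 [ 0.4902 -0.0856  0.1216] 0.1275
```

View pics/f.png

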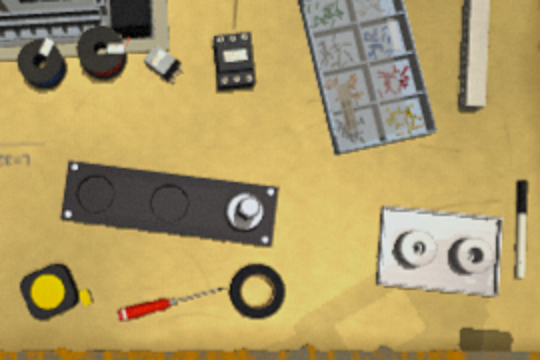

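The picture shows the gauge standing in the right pocket's bushing at (245,210) and both rejects upright in the tray at (415,248) and (470,255). The bystanders have not moved.

```bash
python3 -c "
from bench import robot
print(robot.close_job())"
```

```text
the job is handed in; nothing more can be done
None
```

I handed the job in at about 31 s: the gauge stands in the right-hand bushing (go pin fully in, step resting on the mouth), and the other two are side by side in the tray. The left one stopped the pin 14 mm down; I rejected the middle one on its roughly 20 mm mouth seen by camera, without trying the gauge in it.

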